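Hang and bolt the gate of the cullet box

ROBOT

A 6-joint arm with a two-finger parallel gripper is mounted at the origin on the work surface. World frame = base frame: x ahead of the robot, y to its left, z up, the work surface at z = 0. Lengths are in mm, angles in rad, forces in N, time in s.
With the tool pointing down it reaches from about 275 to 1000 mm from the base axis. Payload 8.4 kg.
Tool frame: the origin (TCP) lies on the centre line of the jaws, within the pads' length; the fingertips stand 17 mm ahead of it and the grasp point (between the pads) lies 2 mm behind it (r.tcp_to_tips is the z of the fingertips in the tool frame, in mm); z points along the fingers, y is the direction in which the jaws open and shut (so a half turn about z gives the same grasp; the last joint's range is limited). The gripper opens to 85 mm and grips with 20 to 120 N. Pads are 22 mm wide; open, the fingers measure 114 mm over their backs; the gripper's body (76 mm by 85 mm) begins 54 mm behind the grasp point. The pads swing forward as they close: fully open they stand 13 mm farther back than shut.
Start: joints at [-1.138, 0.353, 1.633, -0, 1.155, -0.002], TCP at [263.267, -566.849, 211.981] pointing down, gripper open.
Joint ranges: [-2.63, 2.63], [-0.92, 2.1], [0.06, 2.66], [-1.3, 4.44], [0, 2.69], [-3.02, 3.02]. Speed limits (rad/s): [2.22, 2.22, 2.79, 3.14, 3.14, 3.14].

INTERFACE

Orientations are given as [roll, pitch, yaw] about the fixed x, y, z axes, in that order (R = Rz(yaw) Ry(pitch) Rx(roll)).
In Python, from rig import r, cams, job gives the robot as it stands.
- The arm moves only by the tool drive_tool, never from a script. Its argument "deltas" is a list of rows, each a list of 4 numbers: the shift along the tool's x, y, z in cm, then the turn about the tool's z in rad. In form: [[x, y, z, roll], ...]. A call has 1 to 12 rows; each row shifts and turns the commanded pose from where the row before left it, along the tool's axes as they then stand; what a row does not reach is not made up. A row lasts 1/12 s, in which the tool goes at most 41.7 mm and 7.16 degrees, less where a joint would pass 70% of its speed; a pose out of reach is approached as far as the arm can. A call with a gripper value outside its range is refused whole. "jaw" is the closure, from 0 (fully open) to 1 (shut), set as the call begins (left out, the last holds). The fingers move at their own pace and stop on an object; "force" is the grip in N (left out, the last holds). Time passes only in rows, so rows that do not move let the fingers close. It gives the time, the measured TCP pose, the force and the opening at its end, in the units of the state.
- r.sense(): the state, without advancing time (a new reading comes with each control period).
- cams.grab_frame(name): name is "scene" or "top"; returns (picture, depth): 384x512x3 uint8, red, green, blue; 384x512 float32, mm along the optical axis (not along the pixel's ray), 0 where there is no reading.
- cams.camera_params(name): a dict with "fx", "fy", "cx", "cy" (pixels), "R" (3x3) and "t" (3): a world point X has camera coordinates R X + t. Camera axes: x right, y down, z forward; pixel columns grow to the right and rows downward; lengths in mm; the calibration is good to about 2 mm. A picture is of the moment at which its call begins. camera_params takes no time and is no camera call.
- job.sign_off(): hands the job in, once; it reports no verdict.
The state is a dict: "clock": time; "qpos": joint angles; "qvel": joint speeds; "joint_efforts": joint torques, N m; "eef_pos": TCP position; "tcp_rot": TCP orientation; "contact_force": force on the tool from outside, world axes, zero at the start; "wrist_torque": the same for the moment, N m; "opening": opening from 0.0 (shut) to 1.0 (fully open).
Only numpy, scipy, OpenCV 4.12 (cv2) and the standard library are available. Lean on these libraries where they do the work, as an engineer would, in place of code of your own. Each camera call takes 0.05 s, during which the arm holds its last target. There are 200 camera calls.

TASK

Lift the steel gate out of its wooden stand and hang it across the open side of the knock-off box: lower it gently so that both knuckles drop over both hinge pins together and it sits down on the sill, shut. Then push the sliding bolt all the way across until its tip is fully through the keeper on the gate (the knock-off bar hangs over it), let go, and leave the glass, canister, tin and paddle alone.

Things in the scene. Friction and masses are not known exactly. Their poses are not given: they have to be found in the camera images.
- gate_tab (a point): Grip point of the loose steel gate: centre of its upright tab (50 x 26 x 6 mm), 122 mm above the gate's lower edge, 13 mm below the tab's top. Plate 140 long (x) x 6 (y) x 110 mm high (z), middle at x = -15 mm from here; 0.3 to 0.5 kg. Gate axes: x towards the knuckles, z up, -y the outer face, with the keeper. Starts upright in the stand's slot, 1.5 mm play each side.
- knuckle_low (a point): Centre of the gate's lower knuckle: a sleeve 16 mm high, bore 11.6 mm, 19 mm outside, upright, on the gate's end; from gate_tab (67, 0, -104) mm in the gate's axes.
- knuckle_high (a point): Centre of the gate's upper knuckle, same sleeve; from gate_tab (67, 0, -30) mm.
- keeper (a point): Centre of the keeper, a square steel staple on the gate's -y face near the end without knuckles; opening 14 x 14 mm, 12 mm long along the gate's x; from gate_tab (-75, -12, -40) mm. The bolt enters it going towards the gate's +x.
- box: Grey steel knock-off box, fixed, open on top and one side. Origin: on the bench, mid-line of that opening. x along the opening from bolt end to hinge end, y into the box, z up. The hung gate lies along x, outer face to -y, on the sill (z = 8 mm), gate_tab at (15, 0, 130) mm. End walls x = +-58 from y = 5 mm, back wall y = 163, tops z = 118; bolt plate x = -150 to -80, y = +-4, top z = 100 mm.
- pin_low (a point): Nominal axis of the lower hinge pin, at (82, 0, 26) mm in the box, where the centre of knuckle_low belongs. Upright pin 8 mm thick with a slightly rounded top 14 mm above this point; bracket top 9.5 mm below. The hinge post's foot is slotted: both pins really stand up to 6 mm either way along the box's x from here (y is true), which this reading does not show: find them by touch or sight.
- pin_high (a point): Same for the upper pin (shifted like the lower), nominal (82, 0, 100) mm in the box; top 14 mm above this point. Its bracket (18 to 9.5 mm below) juts out over the lower pin from the post on the +y side, so the gate cannot come straight down from high up: bring it in level from outside (-y), lifted 25 to 45 mm above seated, then lower it.
- bolt (a joint): Travel of the bolt, m: 0 fully drawn back, 0.040 its end stop, fully across; grows towards the box's +x. It starts at 0 to 5 mm. It stays where it is left; about 3 N moves it.
- bolt_knob (a point): Knob of the bolt, an upright steel stub 12 mm thick; this point is on its axis, 17 mm below its top and 23 mm above its lower end. At (-124 + travel, -12, 122) mm in the box. The guides and the plate behind it end at z = 100 mm.
- bolt_tip (a point): Round tip of the bolt, a rod 8 mm thick along the box's x, at (-82 + travel, -12, 90) mm in the box.
- bar_mid (a point): Fixed level dark steel knock-off bar, 20 mm thick, along the box's y from -60 to 170 mm at x = -84, z = 182 mm; this point is above the bolt's line. It crosses over the end of the knob's path, so an upright tool cannot follow the knob: lean it 30 to 45 degrees so that the fingers point down and to the box's +x. Its posts stand at y = 75 and 150 mm.
- stand: Wooden stand, fixed, 140 x 100 mm with a slot between two rails along its own x; slot floor 8 mm and rail tops 34 mm above the bench. Origin under its middle.
- tumbler: Clear glass tumbler 72 mm wide, 100 mm high, origin under it: leave alone.
- canister: Yellow gas canister 70 mm wide, 190 mm high, origin under it: leave alone.
- tin: Open steel tin 80 mm wide, 70 mm high, origin under it: leave alone.
- paddle: Wooden paddle 240 mm long, lying on the bench: leave alone.
There are look-alikes about, which are no part of the job. Leave any blue look-alike of the part that bears gate_tab alone.

How it is judged (in metres and radians):
On the way:
1. the gate hangs with both knuckles down over both pins, within 4 mm of fully down (horizontal distance between knuckle_low and pin_low below 0.0085 m and horizontal distance between knuckle_high and pin_high below 0.0085 m and z of knuckle_low in the frame of pin_low below 0.004 m and z of knuckle_high in the frame of pin_high below 0.004 m), for 0.2 s.
At the end, for the whole second after the job is handed in: Both knuckles sit over their pins (within 8.5 mm of their nominal axes and 4 mm of fully down), the gate is shut (within 0.1 rad of the opening's line) and at rest, and the bolt is across to within 3 mm of its stop with its tip inside the keeper's bore line and at least 1 mm out of its far side (all of step 1 and angle between the x axis of keeper and the x axis of box, either way round below 0.1 rad and value of joint bolt above 0.037 m and x of bolt_tip in the frame of keeper above 0.007 m and y of bolt_tip in the frame of keeper between -0.007 and 0.007 m and z of bolt_tip in the frame of keeper between -0.007 and 0.007 m and linear speed of gate below 0.02 m/s); the robot touches nothing.
It fails at once if the gate is dropped or rammed onto the box (over 60 N between them) (contact force between gate and box above 60 N).
It fails at once if a bystander is moved more than 30 mm (distance of any of tumbler, canister, tin, paddle from where it was at the start of the episode above 0.03 m).
It also fails if it takes over 58 s, if anything falls off the work surface, if the arm or the gripper's body presses on something with over 40 N, if the wrist force passes 120 N, or if a joint passes its speed limit or range.

## Working session

There is one attempt and no reset: what is moved stays moved. The work goes in short steps, Python scripts to look and compute and a tool call to move; the robot and the scene stay as the last step left them, time stands still between calls to the robot, and variables do not carry over. Pictures are saved under pics/ and viewed, about 8 in all and at most 12, crops included, and the job is handed in when it is done.

Besides the shell and the picture viewer there is one more tool, called after "Call:" by a JSON object that holds its "api" and its "payload". drive_tool: Moves the arm, as the interface text tells. Its arguments: {"type":"object","properties":{"deltas":{"type":"array"},"jaw":{"type":"number"},"force":{"type":"number"}},"required":["deltas"]}

```bash
ls; mkdir -p pics
cat > h.py <<'E'
import numpy as np, cv2
from rig import r,cams,job
def grab(n,tag):
    im,d=cams.grab_frame(n); cv2.imwrite(f'pics/{tag}.png',im[:,:,::-1]); np.save(f'pics/{tag}.npy',d); return im,d
def P(n):
    p=cams.camera_params(n); return p,np.array(p['R']),np.array(p['t'])
def pt(n,u,v,d):  # pixel+depth -> world
    p,R,t=P(n); return R.T@(np.array([(u-p['cx'])/p['fx']*d,(v-p['cy'])/p['fy']*d,d])-t)
def onz(n,u,v,z):
    p,R,t=P(n); c=-R.T@t; k=R.T@np.array([(u-p['cx'])/p['fx'],(v-p['cy'])/p['fy'],1]); return c+k*(z-c[2])/k[2]
def proj(n,X):
    p,R,t=P(n); q=R@np.array(X,float)+t; return np.array([p['fx']*q[0]/q[2]+p['cx'],p['fy']*q[1]/q[2]+p['cy']])
def cloud(n,d):
    p,R,t=P(n); v,u=np.mgrid[:384,:512]; C=np.stack([(u-p['cx'])/p['fx']*d,(v-p['cy'])/p['fy']*d,d],-1); return (C-t)@R
E
python3 - <<'E'
from h import *
for n in('scene','top'):
    grab(n,n+'0'); p,R,t=P(n); print(n,p['fx'],p['cx'],p['cy'],-R.T@t,R.round(3).tolist())
a=cv2.imread('pics/scene0.png');b=cv2.imread('pics/top0.png')
cv2.imwrite('pics/a0.png',cv2.resize(a,(800,600),interpolation=2));cv2.imwrite('pics/b0.png',cv2.resize(b,(800,600),interpolation=2))
print(r.sense())
E
```

```text
pics
scene 465.94931861453006 245.28888960012569 193.48892321499687 [1283.73748571  -22.79528516 1071.75879072] [[-0.256, 0.967, 0.009], [0.757, 0.207, -0.619], [-0.6, -0.152, -0.785]]
top 409.22874419571144 256.8473458646274 191.25207264594818 [ 411.60010063 -210.2346848  1222.46131417] [[-0.008, -1.0, 0.003], [-0.994, 0.007, -0.108], [0.108, -0.003, -0.994]]
{'clock': 0.1, 'qpos': array([-1.13841148e+00,  3.53589799e-01,  1.63403538e+00, -2.09355829e-05,
        1.15522681e+00, -2.38225235e-03]), 'qvel': array([ 0.00048039, -0.00061514, -0.00256809, -0.00023511, -0.00022635,
        0.00168575]), 'joint_efforts': array([-6.46706994e-04, -6.06358552e+01, -3.42820716e+01, -3.46624438e-05,
        4.02807374e-03,  6.81553288e-06]), 'eef_pos': array([ 263.06590584, -566.44739273,  211.34040077]), 'tcp_rot': array([-3.14033328e+00,  1.61429336e-05,  4.34775573e-01]), 'contact_force': array([-0.24814419, -0.92086282, -1.39018996]), 'wrist_torque': array([-0.04389296, -0.04761832,  0.00800939]), 'opening': 1.0030434787717757}
```

View pics/a0.png

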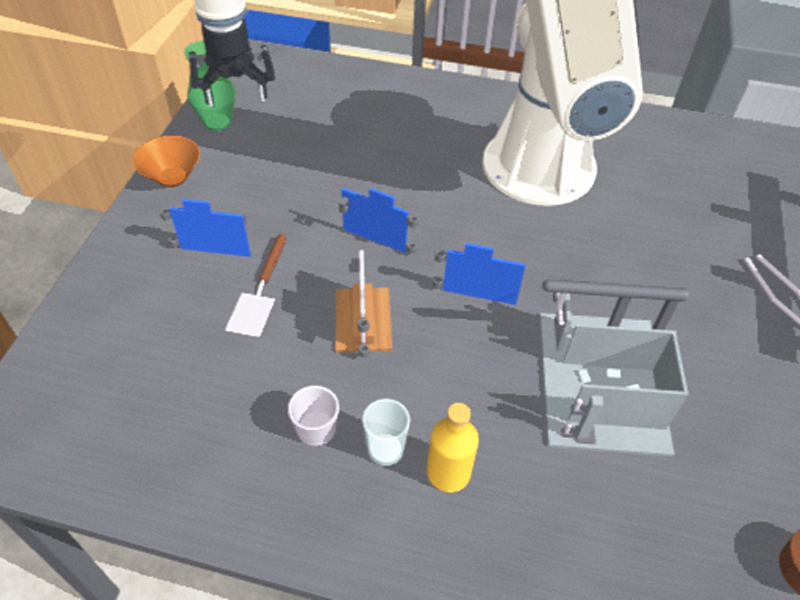

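View pics/b0.png

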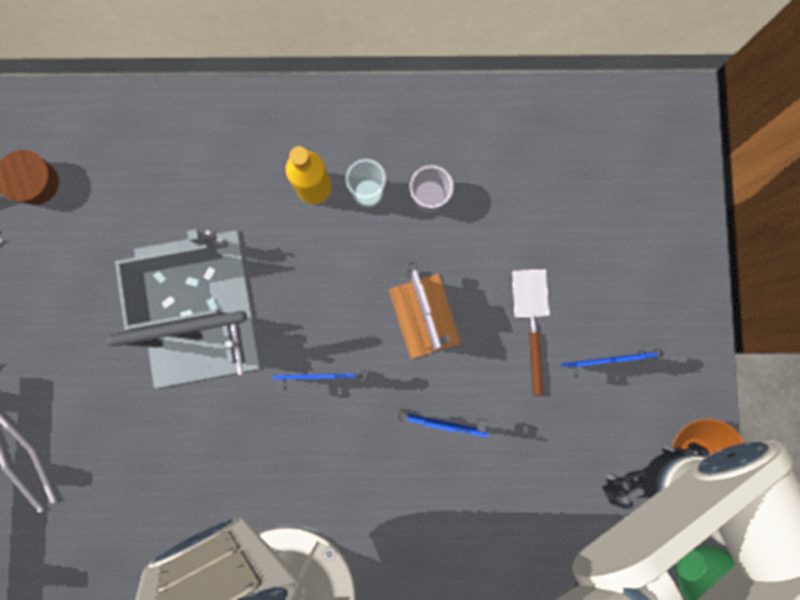

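Run:
```python
from h import *
for n in('scene','top'):
    d=np.load(f'pics/{n}0.npy'); im=cv2.imread(f'pics/{n}0.png'); C=cloud(n,d)
    hsv=cv2.cvtColor(im,cv2.COLOR_BGR2HSV); ok=d>0
    u0,v0,u1,v1=(212,155,255,230) if n=='scene' else (245,165,297,232)
    m=np.zeros(d.shape,bool); m[v0:v1,u0:u1]=1
    g=m&ok&(C[...,2]>60)&(C[...,2]<160)
    for lo,hi in((60,112),(112,122),(122,150)):
        q=C[g&(C[...,2]>=lo)&(C[...,2]<hi)]
        if len(q)<5: print(n,lo,len(q)); continue
        c=np.median(q,0); w=q[:,:2]-q[:,:2].mean(0); U,S,V=np.linalg.svd(w,full_matrices=False); e=w@V[0]
        print(n,lo,len(q),'mean',q.mean(0).round(1),'dir',V[0].round(3),'ext',e.min().round(1),e.max().round(1),'zmax',q[:,2].max().round(1), 'ends',(q[:,:2].mean(0)+np.outer([e.min(),e.max()],V[0])).round(1).tolist())
    # box overall
    m=ok&(C[...,2]>6)&(C[...,2]<250)&(C[...,1]>0)&(C[...,1]<350)&(C[...,0]>250)&(C[...,0]<700)
    for lo,hi in((5,12),(95,104),(110,122),(122,140),(170,200)):
        q=C[m&(C[...,2]>=lo)&(C[...,2]<hi)]
        print(n,'box',lo,len(q),q.min(0).round(),q.max(0).round())
    cr=[(335,165,445,295),(70,140,180,255)][n=='top']
    k=6 if n=='scene' else 6
a=cv2.imread('pics/scene0.png')[170:300,335:455];b=cv2.imread('pics/top0.png')[140:255,65:175]
c=cv2.imread('pics/scene0.png')[150:230,200:265];e=cv2.imread('pics/top0.png')[160:235,240:300]
f=lambda x:cv2.resize(x,(400,300),interpolation=cv2.INTER_CUBIC)
cv2.imwrite('pics/c1.png',np.vstack([np.hstack([f(a),f(b)]),np.hstack([f(c),f(e)])]))
```

```text
scene 60 132 mean [ 528.7 -258.8   97.9] dir [0.928 0.373] ext -79.9 82.5 zmax 111.4 ends [[454.6, -288.7], [605.2, -228.0]]
scene 112 53 mean [ 527.1 -252.   117.1] dir [0.958 0.286] ext -82.4 58.9 zmax 121.6 ends [[448.1, -275.5], [583.6, -235.1]]
scene 122 38 mean [ 537.1 -249.7  139.2] dir [0.964 0.265] ext -29.4 20.7 zmax 146.0 ends [[508.8, -257.4], [557.1, -244.2]]
scene box 5 2192 [383.   3.   6.] [681. 300.  12.]
scene box 95 462 [402.   0.  95.] [662. 285. 104.]
scene box 110 685 [402.   7. 110.] [661. 286. 122.]
scene box 122 84 [457.  74. 122.] [655. 254. 140.]
scene box 170 759 [456.  39. 170.] [513. 264. 195.]
top 60 120 mean [ 519.3 -256.    95.7] dir [-0.934 -0.357] ext -86.2 71.6 zmax 111.1 ends [[599.8, -225.2], [452.4, -281.5]]
top 112 81 mean [ 507.1 -257.2  117.9] dir [-0.956 -0.292] ext -77.2 62.2 zmax 121.7 ends [[580.9, -234.7], [447.6, -275.4]]
top 122 53 mean [ 527.4 -250.6  141.2] dir [-0.958 -0.286] ext -26.0 29.3 zmax 146.9 ends [[552.4, -243.2], [499.3, -259.0]]
top box 5 3231 [250.   5.   6.] [693. 347.  12.]
top box 95 250 [377.   1.  95.] [655. 282. 104.]
top box 110 455 [396.   2. 110.] [657. 286. 122.]
top box 122 51 [450.  74. 122.] [653. 282. 140.]
top box 170 703 [452.  40. 179.] [506. 263. 197.]
```

View pics/c1.png

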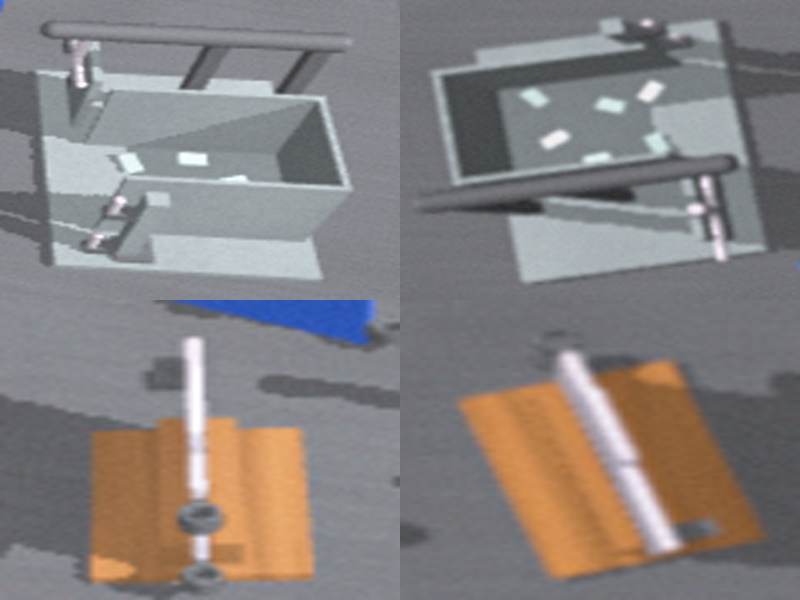

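Run:
```python
from h import *
for n,(u0,v0,u1,v1) in (('scene',(335,170,455,300)),('top',(65,140,175,255))):
    d=np.load(f'pics/{n}0.npy'); im=cv2.imread(f'pics/{n}0.png').astype(int); C=cloud(n,d)
    m=np.zeros(d.shape,bool); m[v0:v1,u0:u1]=1
    pk=m&(im[...,2]-im[...,1]>4)
    k,L,S,c=cv2.connectedComponentsWithStats(pk.astype('uint8'))
    for i in range(1,k):
        if S[i,4]>=4:
            q=C[(L==i)]; print(n,S[i].tolist(),c[i].round(1).tolist(),'mean',q.mean(0).round(1),'zr',q[:,2].min().round(),q[:,2].max().round(), 'topx', q[q[:,2]>q[:,2].max()-6].mean(0).round(1))
    bar=m&(C[...,2]>178)&(C[...,2]<200)&(C[...,1]<250)
    q=C[bar]; w=q-q.mean(0);V=np.linalg.svd(w,full_matrices=False)[2][0]; e=w@V
    print('bar',len(q),q.mean(0).round(1),V.round(4),'ends',(q.mean(0)+V*e.min()).round(1),(q.mean(0)+V*e.max()).round(1))
    rim=m&(C[...,2]>113)&(C[...,2]<122)
    q=C[rim][:,:2].astype('float32')
    # robust: side rims
    r4=cv2.minAreaRect(q); print('rim',len(q),[np.round(x,1) for x in r4], cv2.boxPoints(r4).round(1).tolist())
    base=m&(C[...,2]>2)&(C[...,2]<14)
    # base plate edges: opening-side
im=cv2.imread('pics/scene0.png')[240:290,355:400]; a=cv2.resize(im,(400,444),interpolation=0)
im=cv2.imread('pics/top0.png')[140:170,115:160]; b=cv2.resize(im,(400,444*0+267),interpolation=0); b=cv2.copyMakeBorder(b,0,177,0,0,0)
cv2.imwrite('pics/c2.png',np.hstack([a,b]))
```

```text
scene [356, 187, 6, 21, 56] [358.3, 195.5] mean [466.4  80.4  97.9] zr -2.0 127.0 topx [463.   79.1 124.1]
scene [367, 255, 5, 7, 19] [369.3, 258.4] mean [657.2 126.1 105.1] zr 95.0 118.0 topx [655.3 126.  115.9]
scene [361, 271, 4, 6, 16] [362.9, 273.7] mean [657.8 126.4  30.7] zr 21.0 41.0 topx [657.6 126.1  39.9]
bar 666 [486.6 146.  187.5] [-0.1759  0.9844  0.0016] ends [505.7  39.1 187.3] [467.9 250.9 187.7]
rim 536 [array([540.1, 187.1]), array([215.8, 178.2]), np.float64(14.4)] [[413.3999938964844, 246.60000610351562], [457.70001220703125, 73.9000015258789], [666.7000122070312, 127.5999984741211], [622.5, 300.20001220703125]]
top [132, 147, 4, 4, 12] [133.1, 148.8] mean [658.9 135.   83.6] zr -2.0 116.0 topx [651.7 127.1 113.1]
top [139, 153, 4, 4, 7] [140.9, 154.4] mean [653.1 127.8  30.1] zr 9.0 41.0 topx [652.1 127.4  38.1]
top [144, 207, 11, 33, 107] [150.0, 222.4] mean [449.9  77.9 103.4] zr 38.0 186.0 topx [486.1  61.4 185.1]
bar 667 [479.5 144.9 190.1] [-0.1789  0.9839  0.0033] ends [498.7  39.7 189.8] [460.3 250.7 190.5]
rim 406 [array([535.1, 186.8]), array([219.2, 177.4]), np.float64(14.7)] [[406.6000061035156, 244.8000030517578], [451.5, 73.19999694824219], [663.5999755859375, 128.6999969482422], [618.7000122070312, 300.29998779296875]]
```

View pics/c2.png

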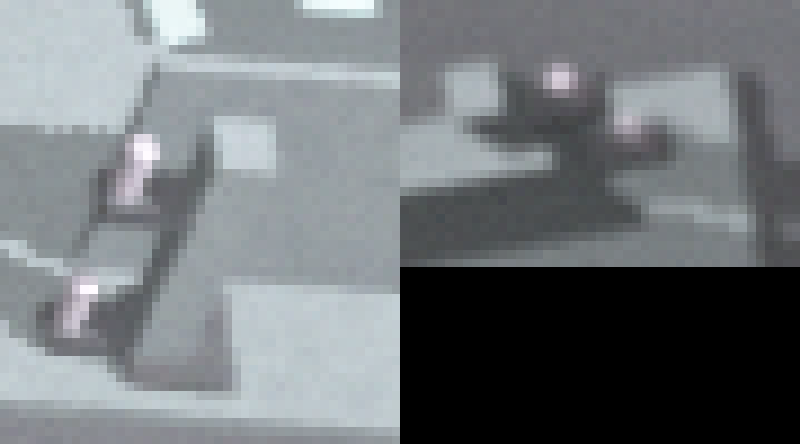

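The only steel gate is upright in the wooden stand, at scene (362,300) and top (425,310) in the 800x600 views. The three blue gates, at scene (210,230), (377,220) and (483,275), are the look-alikes. The pins show at scene (371,257) and (363,273), and the box's open side faces −y. I'm moving above the gate tab, at about (529,−251,130) with yaw 0.29.

Call:
{"api": "drive_tool", "payload": {"deltas": [[0,0,0,0.0725],[0,0,0,0.0725],[3.4,-2.2,0,0],[3.4,-2.2,0,0],[3.4,-2.2,0,0],[3.4,-2.2,0,0],[3.4,-2.2,0,0],[3.4,-2.2,0,0],[3.4,-2.2,0,0],[3.4,-2.2,0,0],[3.4,-2.2,0,0],[3.4,-2.2,0,0]], "jaw": 0}}

```text
clock: 1.1
eef_pos: [527.0, -257.0, 211.8]
tcp_rot: [-3.141, 0.0, 0.29]
contact_force: [0.5, -0.7, 0.4]
opening: 1.001
```

Call:
{"api": "drive_tool", "payload": {"deltas": [[0.41,-0.5,0,0],[0,0,2.8,0],[0,0,2.8,0],[0,0,2.0,0],[0,0,0.78,0],[0,0,0,0]]}}

```text
clock: 1.6
eef_pos: [527.1, -252.4, 126.1]
tcp_rot: [-3.139, 0.003, 0.29]
contact_force: [-0.8, -0.1, 0.4]
opening: 0.999
```

Run:
```python
from h import *
s=r.sense(); print(s['eef_pos'],s['contact_force'],s['qpos'])
a,_=grab('scene','s1');b,_=grab('top','t1')
f=lambda x:cv2.resize(x[:,:,::-1],(400,400),interpolation=cv2.INTER_CUBIC)
cv2.imwrite('pics/c3.png',np.hstack([f(a[120:230,180:290]),f(b[150:250,220:320])]))
```

```text
[ 527.11956591 -252.39492957  126.08472728] [-0.76528615 -0.14366538  0.38968772] [-4.49097441e-01  3.87962677e-01  1.79466606e+00 -5.69301158e-05
  9.63157418e-01  8.32013787e-01]
```

View pics/c3.png

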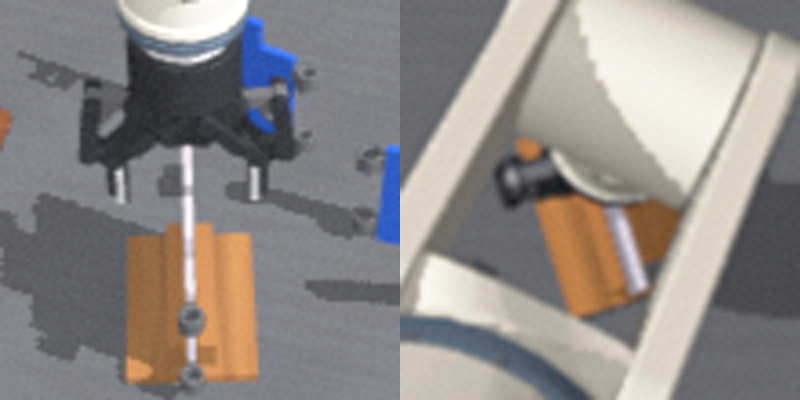

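The open jaws stand either side of the tab, centred on it (scene crop 187,165). Closing.

Call:
{"api": "drive_tool", "payload": {"deltas": [[0,0,0,0],[0,0,0,0],[0,0,0,0],[0,0,0,0],[0,0,0,0],[0,0,0,0],[0,0,0,0],[0,0,0,0]], "jaw": 1, "force": 70}}

```text
clock: 2.37
eef_pos: [528.7, -252.9, 128.2]
tcp_rot: [-3.142, 0.0, 0.29]
contact_force: [-0.3, 0.8, 0.0]
opening: 0.001
```

Run:
```python
from h import *
a,d=grab('scene','s2')
s=r.sense(); print(s['opening'],s['eef_pos'])
for v in range(160,175,3): 
    print(v,[int(x) for x in d[v,215:250:3]])
cv2.imwrite('pics/c4.png',cv2.resize(a[120:230,180:290,::-1],(600,600),interpolation=cv2.INTER_CUBIC))
```

```text
-0.00036476570933628906 [ 528.71781724 -252.87131291  128.1728214 ]
160 [1147, 1179, 1175, 1139, 1141, 1442, 1135, 1141, 1174, 1174, 1150, 1147]
163 [1156, 1157, 1165, 1169, 1150, 1178, 1153, 1150, 1170, 1155, 1160, 1154]
166 [1432, 1162, 1167, 1172, 1167, 1168, 1164, 1164, 1165, 1165, 1433, 1431]
169 [1422, 1426, 1421, 1291, 1174, 1178, 1173, 1181, 1424, 1429, 1428, 1425]
172 [1422, 1422, 1420, 1298, 1192, 1189, 1182, 1191, 1416, 1416, 1418, 1422]
```

View pics/c4.png

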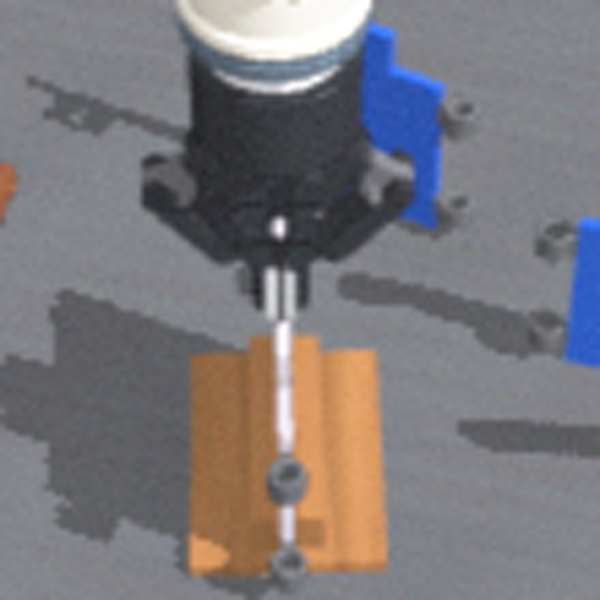

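Call:
{"api": "drive_tool", "payload": {"deltas": [[0,0,-0.4,0],[0,0,-0.8,0],[0,0,-1.0,0],[0,0,-1.2,0],[0,0,-1.2,0],[0,0,-0.8,0],[0,0,0,0],[0,0,0,0]]}}

```text
clock: 3.08
eef_pos: [529.1, -253.1, 183.1]
tcp_rot: [3.141, -0.001, 0.29]
contact_force: [-0.3, -0.1, -1.2]
opening: -0.001
```

```bash
cat >> h.py <<'E'
def gate_meas(tag):
    s=r.sense(); T=s['eef_pos']; yaw=s['tcp_rot'][2]; ex=np.array([np.cos(yaw),np.sin(yaw),0]); ez=np.array([0,0,1.])
    tab=T+2*ez; out={}
    for n in('scene','top'):
        im,d=grab(n,tag+n); C=cloud(n,d)
        for k,dz in(('hi',-30),('lo',-104)):
            X=tab+67*ex+dz*ez; m=(np.linalg.norm((C-X)[...,:2],axis=-1)<13)&(abs(C[...,2]-X[2])<14)&(d>0)
            q=C[m]; 
            if len(q)>3:
                v,u=np.nonzero(m); top=q[q[:,2]>q[:,2].max()-4]
                print(n,k,len(q),'px',proj(n,X).round(1),'pred',X.round(1),'mean-pred',(q.mean(0)-X).round(1),'topmean',(top.mean(0)-X).round(1),'zmax',q[:,2].max().round(1))
            else: print(n,k,'none at',proj(n,X).round(1))
        G=(C-tab); a=G@ex; b=G@np.cross(ez,ex); m=(abs(b)<12)&(a>-110)&(a<90)&(G[...,2]<-16)&(G[...,2]>-60)&(d>0)
        if m.sum()>5: print(n,'plate',m.sum(),'a range',a[m].min().round(1),np.percentile(a[m],[3,97]).round(1),'b mean',b[m].mean().round(1),'slope',np.polyfit(a[m],b[m],1)[0].round(3),'z top',np.percentile(G[m][:,2],95).round(1))
    return tab,yaw
E
python3 - <<'E'
from h import *
print(gate_meas('g1'))
print(r.sense()['contact_force'])
E
```

```text
scene hi none at [231.3 194. ]
scene lo 6 px [231.7 211.4] pred [ 593.3 -233.9   81.1] mean-pred [ 6.2  2.3 11.4] topmean [ 5.9  1.4 13.3] zmax 94.8
scene plate 37 a range -20.8 [-20.6  28.2] b mean 1.0 slope -0.017 z top -40.1
top hi none at [264.2 166.4]
top lo none at [263.7 170.8]
(array([ 529.10309106, -253.07193344,  185.06669662]), np.float64(0.2897933176780201))
[ 0.04377048 -0.35453183 -0.36536032]
```

Run:
```python
from h import *
for X in((529,-253,111),(529,-253,130),(529.5,-251,143),(529.5+24,-251+7,143),(595,-232,100)): print(X,proj('scene',X).round(1),proj('top',X).round(1))
a=cv2.imread('pics/g1scene.png');b=cv2.imread('pics/s2.png'); c=cv2.imread('pics/scene0.png')
f=lambda x:cv2.resize(x[120:230,185:275],(266,325),interpolation=cv2.INTER_CUBIC)
cv2.imwrite('pics/c5.png',np.hstack([f(c),f(b),f(a)]))
```

```text
(529, -253, 111) [231.3 184.4] [271.1 192.3]
(529, -253, 130) [231.1 179.8] [271.4 191.6]
(529.5, -251, 143) [231.8 176.9] [270.8 190.9]
(553.5, -244, 143) [231.8 184.3] [268.1 181.9]
(595, -232, 100) [232.1 207.7] [263.1 169.2]
```

View pics/c5.png

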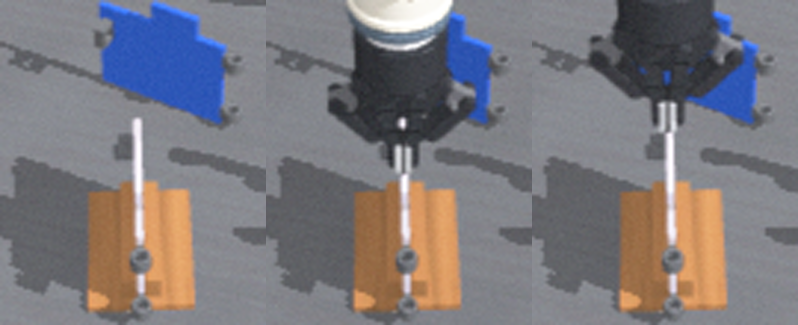

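Run:
```python
from h import *
print(r.tcp_to_tips, r.sense()['eef_pos'])
for tag in('s2','g1scene'):
    d=np.load(f'pics/{tag}.npy');C=cloud('scene',d);im=cv2.imread(f'pics/{tag}.png')
    for v in range(150,184,2):
        print(tag,v,[(C[v,u].round(0).astype(int).tolist(),im[v,u].tolist()) for u in (227,230,232,235)])
d=np.load('pics/g1top.npy');C=cloud('top',d)
```

```text
17.0 [ 528.38874825 -252.72967776  181.83762515]
s2 150 [([565, -250, 281], [65, 56, 54]), ([1284, -23, 1072], [64, 58, 55]), ([562, -239, 281], [65, 62, 59]), ([561, -232, 281], [72, 64, 64])]
s2 152 [([542, -258, 249], [51, 47, 43]), ([538, -252, 246], [54, 49, 49]), ([538, -247, 247], [57, 47, 50]), ([542, -238, 254], [65, 55, 55])]
s2 154 [([551, -255, 251], [59, 55, 52]), ([540, -251, 241], [59, 51, 46]), ([538, -246, 241], [54, 50, 48]), ([545, -237, 250], [62, 60, 56])]
s2 156 [([551, -255, 245], [62, 56, 55]), ([540, -251, 234], [56, 49, 48]), ([539, -246, 235], [57, 50, 49]), ([545, -237, 244], [61, 58, 54])]
s2 158 [([550, -256, 236], [63, 59, 55]), ([540, -251, 227], [50, 43, 44]), ([540, -246, 229], [56, 51, 51]), ([543, -238, 234], [62, 57, 52])]
s2 160 [([548, -257, 226], [65, 61, 57]), ([351, -309, 3], [164, 157, 162]), ([520, -252, 198], [111, 103, 106]), ([541, -238, 225], [67, 59, 57])]
s2 162 [([546, -257, 217], [68, 63, 60]), ([525, -256, 195], [191, 181, 187]), ([524, -251, 195], [115, 107, 114]), ([541, -238, 217], [68, 61, 57])]
s2 164 [([546, -258, 209], [49, 
[... 3400 characters left out ...]
), ([518, -254, 141], [246, 238, 244]), ([399, -280, 0], [146, 138, 138])]
g1scene 176 [([416, -300, 3], [144, 139, 138]), ([412, -292, 1], [213, 200, 207]), ([525, -252, 142], [247, 240, 245]), ([407, -278, -1], [145, 135, 134])]
g1scene 178 [([420, -299, -1], [146, 139, 136]), ([418, -290, -2], [196, 184, 189]), ([533, -249, 143], [249, 241, 246]), ([417, -275, 3], [139, 135, 132])]
g1scene 180 [([430, -296, 2], [146, 139, 137]), ([424, -289, -3], [198, 187, 193]), ([540, -247, 144], [248, 241, 244]), ([425, -273, 3], [145, 139, 138])]
g1scene 182 [([463, -286, 34], [70, 113, 158]), ([461, -277, 34], [179, 177, 193]), ([545, -246, 142], [249, 242, 246]), ([455, -264, 32], [100, 158, 224])]
```

The scene depth shows the closed fingertips at z≈148 while the reported TCP z was 128. So the fingers closed above the tab (top at 143) and the gate never moved. The tips really stand about 20 mm above the reported TCP, so I'll grasp again about 33 mm lower.

Call:
{"api": "drive_tool", "payload": {"deltas": [[0.2,0,0,0],[0,0,0,0],[0,0,0,0],[0,0,0,0],[0,0,2.0,0],[0,0,2.0,0],[0,0,2.0,0],[0,0,1.5,0],[0,0,1.1,0],[0,0,0,0],[0,0,0,0]], "jaw": 0.4}}

```text
clock: 4.1
eef_pos: [530.5, -252.3, 96.0]
tcp_rot: [-3.141, 0.001, 0.29]
contact_force: [-0.2, -0.4, -0.6]
opening: 0.6
```

Call:
{"api": "drive_tool", "payload": {"deltas": [[0,0,0,0],[0,0,0,0],[0,0,0,0],[0,0,0,0],[0,0,0,0],[0,0,0,0],[0,0,0,0],[0,0,0,0]], "jaw": 1, "force": 70}}

```text
clock: 4.77
eef_pos: [531.3, -252.6, 97.2]
tcp_rot: [3.141, -0.001, 0.29]
contact_force: [-0.5, 0.4, 5.5]
opening: 0.055
```

Call:
{"api": "drive_tool", "payload": {"deltas": [[0,0,-0.3,0],[0,0,-0.8,0],[0,0,-1.2,0],[0,0,-1.6,0],[0,0,-1.4,0],[0,0,-0.8,0],[0,0,0,0],[0,0,0,0]]}}

```text
clock: 5.43
eef_pos: [530.8, -252.4, 157.7]
tcp_rot: [3.141, -0.001, 0.29]
contact_force: [-0.2, 0.1, -4.3]
opening: 0.057
```

```bash
sed -i 's/tab=T+2\*ez/tab=T+39*ez/' h.py
python3 - <<'E'
from h import *
print(gate_meas('g2'))
print(r.sense()['contact_force'])
E
```

```text
scene hi 67 px [231.3 191.6] pred [ 595.  -233.3  166.7] mean-pred [ 0.6  0.5 -3.9] topmean [-12.   -4.   10.5] zmax 177.2
scene lo 61 px [231.7 209.3] pred [ 595.  -233.3   92.7] mean-pred [ 0.4  0.6 -3. ] topmean [-11.7  -2.4  11.5] zmax 104.1
scene plate 107 a range -71.2 [-60.5  76.5] b mean 0.1 slope 0.016 z top -17.7
top hi none at [264.1 165. ]
top lo none at [263.5 169.6]
top plate 86 a range -86.9 [-85.  -29.7] b mean 1.3 slope 0.07 z top -16.9
(array([ 530.75955317, -252.39690493,  196.66651723]), np.float64(0.2897513433772312))
[ 0.14454493  0.06041825 -3.71210924]
```

Call:
{"api": "drive_tool", "payload": {"deltas": [[0,0,0,0.056],[0,0,0,0.056],[0.8,-1.8,0,0],[1.3,-3.1,0,0],[1.5,-3.6,0,0],[1.5,-3.6,0,0],[1.5,-3.6,0,0],[1.5,-3.6,0,0],[1.5,-3.6,0,0],[1.2,-3.0,0.8,0],[0.9,-2.1,0.9,0],[0.44,-1.04,0.8,0]]}}

```text
clock: 6.53
eef_pos: [598.7, 58.0, 130.9]
tcp_rot: [-3.141, 0.001, 0.18]
contact_force: [-1.0, 1.4, -3.8]
opening: 0.052
```

```bash
sed -i 's/tab=T+39\*ez/tab=T+33*ez/' h.py
python3 - <<'E'
from h import *
tab,yaw=gate_meas('g3'); print(tab,yaw,r.sense()['clock'])
a=cv2.imread('pics/g3scene.png'); b=cv2.imread('pics/g3top.png')
f=lambda x:cv2.resize(x,(400,480),interpolation=cv2.INTER_CUBIC)
cv2.imwrite('pics/c6.png',np.hstack([f(a[170:290,320:420]),f(b[130:226,90:170])]))
E
```

```text
scene hi 78 px [347.6 249.3] pred [664.6  70.  133.9] mean-pred [ 0.3 -0.1  2.7] topmean [-7.2 -2.9 11.2] zmax 147.7
scene lo 64 px [342.2 265. ] pred [664.6  70.   59.9] mean-pred [1.1 0.1 2.6] topmean [-3.2 -1.8  9.3] zmax 71.3
scene plate 164 a range -80.5 [-69.5  76.5] b mean -1.8 slope 0.046 z top -19.7
top hi 27 px [151.6 142.6] pred [664.6  70.  133.9] mean-pred [-0.8 -2.3  1.8] topmean [-0.4 -1.7  6.3] zmax 142.4
top lo 27 px [158.1 148.4] pred [664.6  70.   59.9] mean-pred [-2.  -0.6  3. ] topmean [2.9 0.1 9.3] zmax 70.8
top plate 153 a range -87.7 [-86.5  70.5] b mean -2.0 slope 0.008 z top -17.3
[598.66691339  58.00612077 163.8665603 ] 0.1798639242276603 6.6333
```

View pics/c6.png

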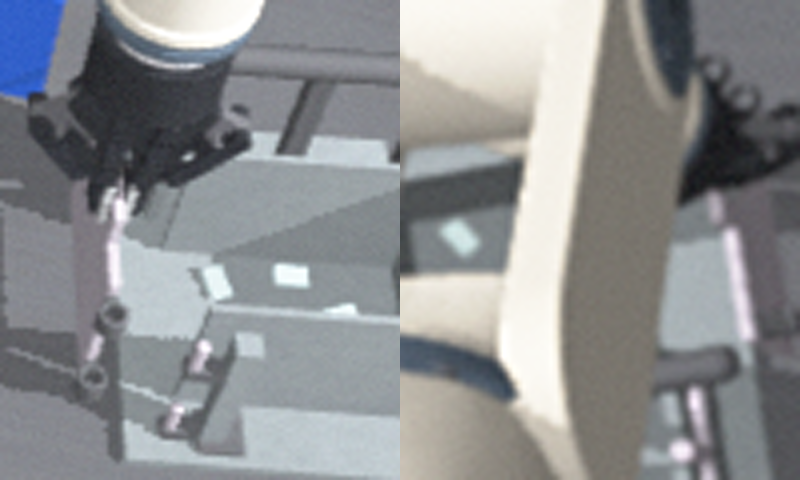

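Run:
```python
from h import *
s=r.sense();print(s['eef_pos'],s['tcp_rot'])
im=cv2.imread('pics/scene0.png').astype(int); pk=im[...,2]-im[...,1]
for n,pins,kn in (('scene',[(371.0,256.2,114),None],[(347.9,248.1,141.7),(342.6,264.1,67.7)]),('top',[(132.8,148.5,114),(140.9,154.4,40)],[(152.0,143.2,141.7),(158.6,149.2,67.7)])):
    if pins[1] is None: pins[1]=(355+88/8.89-.5,240+288/8.88-.5,40)
    for p,k in zip(pins,kn):
        a=onz(n,*p);b=onz(n,*k);print(n,'pin',a.round(1),'kn',b.round(1),'d',(a-b).round(1))
# zoomed checks of ring shape: dark-bore intensity around knuckles
for n,(u,v) in (('scene',(348,248)),('scene',(343,264)),('top',(152,143)),('top',(159,149))):
    g=cv2.imread(f'pics/g3{n}.png',0); print(n,u-5,v-4); print(g[v-4:v+5,u-5:u+6])
for n,(u,v) in (('scene',(371,256)),('scene',(364,272)),('top',(133,148)),('top',(141,154))):
    g=cv2.imread(f'pics/{n}0.png',0); print(n,u-4,v-4); print(g[v-4:v+5,u-4:u+5])
```

```text
[597.47406744  56.58629326 129.78420705] [-3.14107515  0.0037012   0.18019397]
scene pin [656.  128.1 114. ] kn [666.3  69.5 141.7] d [-10.3  58.6 -27.7]
scene pin [657.5 128.   40. ] kn [666.5  69.9  67.7] d [ -9.   58.1 -27.7]
top pin [652.9 126.6 114. ] kn [661.   67.  141.7] d [ -8.1  59.6 -27.7]
top pin [651.2 124.9  40. ] kn [660.4  66.7  67.7] d [ -9.2  58.2 -27.7]
scene 343 244
[[125 127 121 118 131 145 168 199 202 202 202]
 [125 123 118 120 134 138 150 189 200 203 200]
 [123 121 123 144 122 111 116 147 177 198 202]
 [123 121 131 124  95  84  87 101 141 176 197]
 [118  98 122 103  90  83  81  85 130 180 200]
 [114  85 112 124 110  89  78  94 142 177 202]
 [103  72  90 129 124 112 112 130 158 186 202]
 [ 96  75  82  93 115 132 136 141 161 199 201]
 [116  89  77  89 100 110 118 128 162 197 200]]
scene 338 260
[[ 89 105 119 121 143 135 110  90  92  96  96]
 [ 94 101 122 136 138 127 121 107  97  98  97]
 [124 111 138 139 115 110 117 133 104  96  94]
 [124 110 133 118  91  91  86 110 113  97  97]
 [102 106 124  95  85  80  78  97 126  97  95]
 [ 83  88 120 116 117  91  88 111 129 
[... 1782 characters left out ...]
12 114 115 116 116 114]
 [115 113 114 115 115 115 116 118 117]
 [113 112 118 124 122 117 116 112 118]
 [114 119 134 165 162 134 113 115 112]
 [109 120 162 209 205 159 116 108  97]
 [ 94 111 156 202 196 145 109  99  97]
 [ 88  89 106 129 132 113  99  90  91]
 [ 84  83  85  86  90  93  93  84  83]
 [ 82  82  79  82  80  82  78  75  80]]
top 137 150
[[ 91 132 163 172 171 172 174 173 174]
 [ 83 122 160 172 174 175 170 173 172]
 [ 80 116 164 181 178 168 165 165 170]
 [ 89 122 172 191 172 152 141 137 155]
 [ 94 113 147 160 151 120 109 105 131]
 [ 85  95 107 122 119 102  89  86 102]
 [ 83  84  88  93  96  93  87  80  95]
 [ 80  82  80  83  79  85  86  82  96]
 [ 75  83  82  86  93  93 100 103 113]]
```

Call:
{"api": "drive_tool", "payload": {"deltas": [[0.13,-0.6,0,0],[0,-1.2,0,0],[0,-1.6,0,0],[0,-1.3,0,0],[0,-0.8,0,0],[0,-0.42,0,0],[0,0,0,0],[0,0,0,0]]}}

```text
clock: 7.3
eef_pos: [589.6, 113.3, 132.3]
tcp_rot: [3.141, -0.0, 0.178]
contact_force: [0.5, 0.0, -3.2]
opening: 0.059
```

Run:
```python
from h import *
print(r.sense())
a,_=grab('scene','g4scene'); b,_=grab('top','g4top'); print(r.sense()['eef_pos'])
f=lambda x:cv2.resize(x[:,:,::-1],(400,480),interpolation=cv2.INTER_CUBIC)
cv2.imwrite('pics/c7.png',np.hstack([f(a[236:290,345:390]),f(b[130:178,115:155])]))
```

```text
{'clock': 7.3, 'qpos': array([ 1.87563571e-01,  4.00500762e-01,  1.75824996e+00, -3.30361990e-04,
        9.82695035e-01,  1.58031392e+00]), 'qvel': array([-0.00935061,  0.00050712, -0.0019493 ,  0.00010624, -0.00035067,
       -0.00149193]), 'joint_efforts': array([ 6.73672333e-01, -6.22378278e+01, -3.16959572e+01,  7.67230592e-02,
        4.25577338e-02,  4.83419944e-02]), 'eef_pos': array([589.60066563, 113.32844808, 132.29893291]), 'tcp_rot': array([ 3.14131918e+00, -1.49478328e-04,  1.78229257e-01]), 'contact_force': array([ 0.50734549,  0.03711829, -3.1845921 ]), 'wrist_torque': array([ 0.02208865, -0.11344417,  0.00962941]), 'opening': 0.05892016997567362}
[589.64920267 112.96536725 132.24174909]
```

View pics/c7.png

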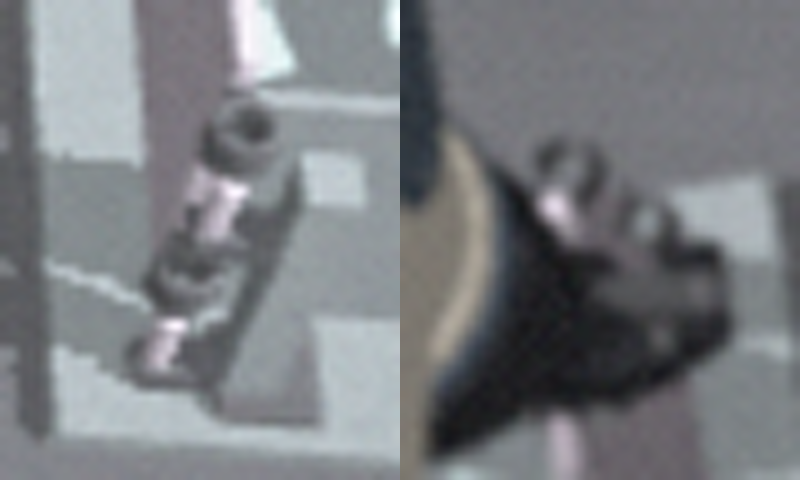

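Run:
```python
from h import *
L=132.2-97.2
for n,pins,kn in (('scene',[(371.0,256.2,114),(364.4,272,40)],[(371.9,249.6,108+L),(365.6,266.4,34+L)]),('top',[(132.5,148.4,114),(140.5,153.8,40)],[(131.7,146,108+L),(139.5,151.3,34+L)])):
    for p,k in zip(pins,kn):
        a=onz(n,*p);b=onz(n,*k);d=a-b;print(n,'pin',a.round(1),'kn',b.round(1),'d',d.round(1),'box',(d[0]*.984+d[1]*.178).round(1),(d[1]*.984-d[0]*.178).round(1))
```

```text
scene pin [656.  128.1 114. ] kn [656.6 123.8 143. ] d [ -0.6   4.2 -29. ] box 0.2 4.3
scene pin [657.7 128.1  40. ] kn [659.  125.1  69. ] d [ -1.3   3.  -29. ] box -0.8 3.2
top pin [653.2 127.4 114. ] kn [653.4 120.9 143. ] d [ -0.2   6.5 -29. ] box 0.9 6.5
top pin [653.  126.1  40. ] kn [654.4 120.9  69. ] d [ -1.4   5.2 -29. ] box -0.4 5.4
```

Call:
{"api": "drive_tool", "payload": {"deltas": [[0,-0.2,0.1,0],[0,-0.2,0.3,0],[0,0,0.4,0],[0,0,0.3,0],[0,0,0,0],[0,0,0,0]]}}

```text
clock: 7.9
eef_pos: [588.6, 117.3, 120.8]
tcp_rot: [3.142, 0.001, 0.178]
contact_force: [-0.0, -0.4, -4.0]
opening: 0.059
```

Run:
```python
from h import *
print(r.sense()['contact_force'],r.sense()['wrist_torque'])
a,_=grab('scene','g5scene'); b,_=grab('top','g5top'); print(r.sense()['eef_pos'])
f=lambda x:cv2.resize(x[:,:,::-1],(400,480),interpolation=cv2.INTER_CUBIC)
cv2.imwrite('pics/c8.png',np.hstack([f(a[236:290,345:390]),f(b[130:178,115:155])]))
```

```text
[-0.0129099  -0.42214546 -3.96237023] [ 0.04011816 -0.0400793  -0.00267271]
[588.92607329 117.36379835 121.15005393]
```

View pics/c8.png

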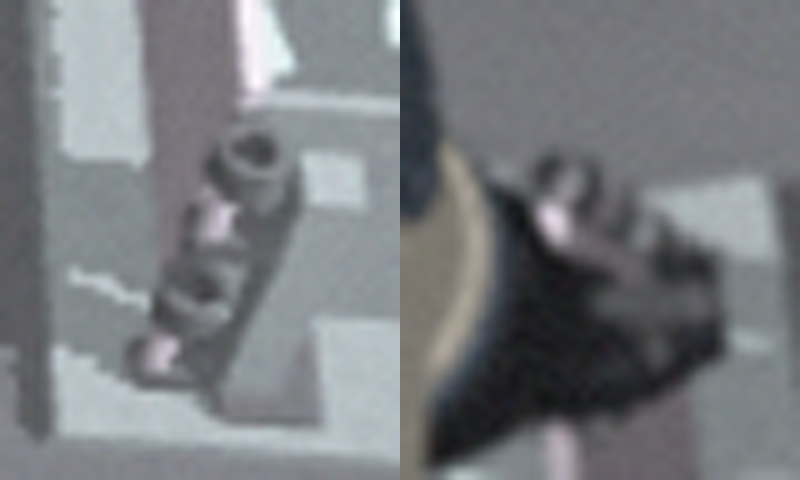

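Run:
```python
from h import *
L=121-97.2
for n,pins,kn in (('scene',[(371.0,256.2,114),(364.4,272,40)],[(372.6,252.9,108+L),(367,268.9,34+L)]),('top',[(132.5,148.4,114),(140.5,153.8,40)],[(131.4,147.7,108+L),(139,153.2,34+L)])):
    for p,k in zip(pins,kn):
        a=onz(n,*p);b=onz(n,*k);d=a-b;print(n,'pin',a.round(1),'kn',b.round(1),'d',d.round(1),'box',(d[0]*.984+d[1]*.178).round(1),(d[1]*.984-d[0]*.178).round(1))
```

```text
scene pin [656.  128.1 114. ] kn [657.7 128.  131.8] d [ -1.7   0.  -17.8] box -1.7 0.3
scene pin [657.7 128.1  40. ] kn [658.1 130.8  57.8] d [ -0.5  -2.7 -17.8] box -0.9 -2.6
top pin [653.2 127.4 114. ] kn [651.3 125.1 131.8] d [  1.9   2.4 -17.8] box 2.3 2.0
top pin [653.  126.1  40. ] kn [651.2 125.4  57.8] d [  1.8   0.7 -17.8] box 1.9 0.4
```

Call:
{"api": "drive_tool", "payload": {"deltas": [[0,0,0.1,0],[0,0,0.1,0],[0,0,0.1,0],[0,0,0.1,0],[0,0,0,0]]}}

```text
clock: 8.42
eef_pos: [588.8, 117.3, 117.0]
tcp_rot: [3.141, 0.0, 0.178]
contact_force: [-0.9, 0.2, -4.6]
opening: 0.053
```

Call:
{"api": "drive_tool", "payload": {"deltas": [[0,0,0.1,0],[0,0,0.1,0],[0,0,0.1,0],[0,0,0,0]]}}

```text
clock: 8.75
eef_pos: [588.8, 117.3, 113.9]
tcp_rot: [3.142, 0.0, 0.178]
contact_force: [1.2, -0.3, -4.7]
opening: 0.055
```

Call:
{"api": "drive_tool", "payload": {"deltas": [[0,0,0.15,0],[0,0,0.15,0],[0,0,0.15,0],[0,0,0,0]]}}

```text
clock: 9.08
eef_pos: [588.7, 117.3, 109.3]
tcp_rot: [3.142, 0.0, 0.178]
contact_force: [0.5, -1.6, -4.6]
opening: 0.054
```

Call:
{"api": "drive_tool", "payload": {"deltas": [[0,0,0.2,0],[0,0,0.2,0],[0,0,0.2,0],[0,0,0.15,0],[0,0,0.1,0],[0,0,0,0]]}}

```text
clock: 9.58
eef_pos: [588.7, 117.4, 100.9]
tcp_rot: [3.142, 0.0, 0.178]
contact_force: [0.1, -0.8, -4.5]
opening: 0.06
```

Call:
{"api": "drive_tool", "payload": {"deltas": [[0,0,0.1,0],[0,0,0.1,0],[0,0,0.1,0],[0,0,0,0]]}}

```text
clock: 9.92
eef_pos: [588.9, 117.4, 98.0]
tcp_rot: [-3.142, 0.0, 0.178]
contact_force: [1.0, -1.3, -3.1]
opening: 0.054
```

Call:
{"api": "drive_tool", "payload": {"deltas": [[0,0,0.07,0],[0,0,0.07,0],[0,0,0,0],[0,0,0,0]]}}

```text
clock: 10.25
eef_pos: [589.0, 117.4, 97.2]
tcp_rot: [-3.142, -0.0, 0.178]
contact_force: [-2.0, -0.2, 2.7]
opening: 0.055
```

The gate weight came off the wrist at TCP z 97.2, the same value as on the slot floor, so it is seated on the sill. Releasing.

Call:
{"api": "drive_tool", "payload": {"deltas": [[0,0,0,0],[0,0,0,0],[0,0,0,0],[0,0,0,0],[0,0,0,0],[0,0,-0.5,0],[0,0,-1.5,0],[0,0,-2.5,0],[0,0,-3.5,0],[0,0,-3.5,0],[0,0,0,0]], "jaw": 0.4}}

```text
clock: 11.17
eef_pos: [592.6, 118.2, 219.3]
tcp_rot: [-3.141, -0.011, 0.178]
contact_force: [1.2, 0.4, 0.4]
opening: 0.598
```

Run:
```python
from h import *
print(r.sense()['contact_force'])
ex=np.array([.984,.178,0]);ey=np.array([-.178,.984,0]);O=np.array([574,113.4,0])
for n in('scene','top'):
    im,d=grab(n,'g6'+n); C=cloud(n,d)-O; a=C@ex;b=C@ey;z=C[...,2]
    m=(d>0)&(abs(b)<10)&(a>-75)&(a<72)&(z>70)&(z<125)
    print(n,'plate',m.sum(),np.percentile(a[m],[2,98]).round(1),'b',b[m].mean().round(1),'slope',np.polyfit(a[m],b[m],1)[0].round(3),'ztop',np.percentile(z[m],97).round(1))
    for zz in(26,100):
        m=(d>0)&(np.hypot(a-82,b)<14)&(z>zz-12)&(z<zz+25); print(' kn',zz,m.sum(),'zmax',np.percentile(z[m],98).round(1) if m.any() else 0,'ab',a[m].mean().round(1),b[m].mean().round(1))
```

```text
[1.20161581 0.40828343 0.40388449]
scene plate 351 [-65.8  69.3] b -0.7 slope 0.009 ztop 120.6
 kn 26 82 zmax 49.3 ab 82.4 0.4
 kn 100 85 zmax 116.4 ab 83.1 0.2
top plate 244 [-64.5  47.3] b -0.2 slope -0.006 ztop 122.0
 kn 26 38 zmax 42.1 ab 80.0 -0.6
 kn 100 4 zmax 95.0 ab 78.2 -5.9
```

Vision agrees: the plate lies along the opening with slope under 0.01 rad and its top at about 118. The bolt needs a leaned tool, and the drive has no tilt input. A documented effect may help: a pose out of reach is approached as far as the arm can, so I'll drive outward past the reach limit and see whether the wrist leans.

Call:
{"api": "drive_tool", "payload": {"deltas": [[0,0,-3.5,0],[2,0,-3.5,0],[3,0,-2.5,0],[4,0,0,0],[4,0,0,0],[4,0,0,0],[4,0,0,0],[4,0,0,0],[4,0,0,0],[4,0,0,0],[4,0,0,0],[4,0,0,0]], "jaw": 1}}

```text
clock: 12.27
eef_pos: [959.5, 184.0, 304.9]
tcp_rot: [-3.142, 0.003, 0.178]
contact_force: [2.1, -0.5, 0.1]
opening: -0.0
```

Call:
{"api": "drive_tool", "payload": {"deltas": [[4,0,0,0],[4,0,0,0],[4,0,0,0],[4,0,0,0],[0,0,0,0]]}}

```text
clock: 12.68
eef_pos: [1017.3, 193.4, 272.3]
tcp_rot: [-3.141, -0.082, 0.178]
contact_force: [-0.7, 0.2, -0.0]
opening: 0.002
```

Run:
```python
from h import *
s=r.sense(); print(s['qpos'].round(3),s['eef_pos'],s['tcp_rot'],s['clock'])
print([x for x in dir(r) if x[0]!='_'],[x for x in dir(cams) if x[0]!='_'],[x for x in dir(job) if x[0]!='_'])
```

```text
[0.186 1.161 0.063 0.    1.836 1.579] [1017.31633357  193.35910473  272.33303793] [-3.14071426 -0.08189842  0.17768033] 12.6833
['MotionError', 'sense', 'tcp_to_tips'] ['camera_params', 'grab_frame'] ['sign_off']
```

It does: pitch is −0.08, with the fingers swinging outward as wanted. Continuing.

Call:
{"api": "drive_tool", "payload": {"deltas": [[4,0,0,0],[4,0,0,0],[4,0,0,0],[4,0,0,0],[4,0,0,0],[4,0,0,0]]}}

```text
clock: 13.18
eef_pos: [1084.2, 204.0, 260.2]
tcp_rot: [-3.139, -0.251, 0.177]
contact_force: [0.4, 0.4, 0.0]
opening: 0.002
```

Call:
{"api": "drive_tool", "payload": {"deltas": [[4,0,0,0],[4,0,0,0],[4,0,0,0],[4,0,0,0],[4,0,0,0],[4,0,0,0],[4,0,0,0],[4,0,0,0],[4,0,0,0],[4,0,0,0],[4,0,0,0]]}}

```text
clock: 14.1
eef_pos: [1176.1, 218.1, 330.2]
tcp_rot: [-3.137, -0.558, 0.176]
contact_force: [0.4, 0.1, 0.2]
opening: -0.001
```

Call:
{"api": "drive_tool", "payload": {"deltas": [[4,0,0,0],[4,0,0,0],[4,0,0,0],[0,0,0,0]]}}

```text
clock: 14.43
eef_pos: [1192.6, 220.4, 370.8]
tcp_rot: [-3.136, -0.641, 0.176]
contact_force: [-0.2, 0.6, 0.6]
opening: 0.002
```

Call:
{"api": "drive_tool", "payload": {"deltas": [[-3.2,0,-2.39,0],[-3.2,0,-2.39,0],[-3.2,0,-2.39,0],[-3.2,0,-2.39,0],[-3.2,0,-2.39,0],[-3.2,0,-2.39,0],[-3.2,0,-2.39,0],[-3.2,0,-2.39,0],[-3.2,0,-2.39,0],[-3.2,0,-2.39,0],[-3.2,0,-2.39,0],[-3.2,0,-2.39,0]]}}

```text
clock: 15.43
eef_pos: [783.6, 146.5, 372.6]
tcp_rot: [-3.136, -0.635, 0.176]
contact_force: [0.5, -0.1, 0.4]
opening: -0.001
```

Call:
{"api": "drive_tool", "payload": {"deltas": [[-3.2,0.1,-2.39,0],[-3.2,0.1,-2.39,0],[-3.2,0.1,-2.39,0],[-3.2,0.1,-2.39,0],[-3.2,0.1,-2.39,0],[-3.2,0.1,-2.39,0],[-3.2,0.1,-2.39,0],[-3.2,0.1,-2.39,0],[-3.2,0,-2.39,0],[0,0,0,0]]}}

```text
clock: 16.27
eef_pos: [428.1, 74.0, 375.0]
tcp_rot: [-3.136, -0.636, 0.176]
contact_force: [0.0, -0.8, 0.5]
opening: -0.006
```

Run:
```python
from h import *
s=r.sense(); print(s['qpos'].round(3),s['eef_pos'],s['tcp_rot'],s['clock'])
a,d=grab('scene','b1s');b,e=grab('top','b1t')
T=s['eef_pos']
# fingertip: gripper points near predicted tip, both cams
from scipy.spatial.transform import Rotation as Rn
R=Rn.from_euler('xyz',s['tcp_rot']).as_matrix()
for n,D in(('scene',d),('top',e)):
    C=(cloud(n,D)-T)@R
    m=(D>0)&(abs(C[...,0])<20)&(abs(C[...,1])<25)&(C[...,2]>-60)&(C[...,2]<30)
    q=C[m]; 
    if len(q): print(n,len(q),'tool-frame zmax',np.percentile(q[:,2],[90,97,100]).round(1),'x',np.percentile(q[:,0],[3,97]).round(1),'y of tip',q[q[:,2]>np.percentile(q[:,2],60)].mean(0).round(1))
# knob: pinkish pts above z 103 near box x -124, y -12
ex=np.array([.984,.178,0]);ey=np.array([-.178,.984,0]);O=np.array([574,113.4,0])
for n,t in(('scene','scene0'),('top','top0')):
    D=np.load(f'pics/{t}.npy');im=cv2.imread(f'pics/{t}.png').astype(int);C=cloud(n,D)-O;aa=C@ex;bb=C@ey
    m=(D>0)&(aa>-145)&(aa<-96)&(abs(bb+12)<14)&(C[...,2]>108)&(C[...,2]<146)
    q=np.stack([aa[m],bb[m],C[...,2][m]],1); print('knob',n,len(q),q.mean(0).round(1),q.min(0).round(1),q.max(0).round(1))
f=lambda x:cv2.resize(x[:,:,::-1],(400,480),interpolation=cv2.INTER_CUBIC)
cv2.imwrite('pics/c9.png',np.hstack([f(a[115:235,310:410]),f(b[165:261,110:190])]))
```

```text
[ 0.151 -0.476  2.199  0.029  0.783  1.53 ] [428.13615907  74.01814557 375.01346747] [-3.13601583 -0.63638802  0.17570825] 16.2667
scene 252 tool-frame zmax [-25.2 -21.1 -19.2] x [-3.  13.7] y of tip [  8.    1.8 -29.3]
top 147 tool-frame zmax [-27.5 -25.4 -22.1] x [ 0.6 14.9] y of tip [ 11.    2.3 -31.6]
knob scene 21 [-116.5  -13.7  119.2] [-121.6  -18.7  109.2] [-113.3   -7.4  128.2]
knob top 30 [-123.6  -13.3  133. ] [-128.6  -17.4  109.9] [-117.4   -6.8  142.9]
```

Run:
```python
from h import *
for t,n in(('top0','top'),('scene0','scene')):
    D=np.load(f'pics/{t}.npy');im=cv2.imread(f'pics/{t}.png').astype(int);C=cloud(n,D)
    m=(im[...,0]-im[...,2]>80)&(C[...,0]>300)&(C[...,0]<480)&(C[...,1]>-130)&(C[...,1]<80)&(D>0)&(C[...,2]>5)
    q=C[m];print(n,len(q),np.percentile(q,[1,50,99],axis=0).round(0).tolist())
```

```text
top 132 [[396.0, -129.0, 20.0], [399.0, -59.0, 112.0], [403.0, 7.0, 139.0]]
scene 1367 [[398.0, -128.0, 7.0], [404.0, -62.0, 68.0], [408.0, 8.0, 134.0]]
```

Call:
{"api": "drive_tool", "payload": {"deltas": [[-2.4,0,3.2,0],[-2.4,0,3.2,0],[-2.4,0,3.2,0],[-1.2,0,1.6,0],[0,0,0,0]]}}

```text
clock: 16.78
eef_pos: [429.7, 75.0, 229.3]
tcp_rot: [-3.136, -0.625, 0.176]
contact_force: [-0.5, -0.4, -0.8]
opening: 0.003
```

Call:
{"api": "drive_tool", "payload": {"deltas": [[-2.4,0,3.2,0],[-2.4,0,3.2,0],[-1.5,0,2.0,0],[-1.2,0,1.6,0],[0,0,0,0]]}}

```text
clock: 17.2
eef_pos: [431.1, 78.5, 128.2]
tcp_rot: [-3.141, -0.612, 0.176]
contact_force: [0.7, -0.6, 0.3]
opening: 0.004
```

Run:
```python
from h import *
from scipy.spatial.transform import Rotation as Rn
s=r.sense(); print(s['qpos'].round(3),s['eef_pos'],s['tcp_rot'],s['clock'],s['contact_force'])
a,d=grab('scene','b2s');b,e=grab('top','b2t')
T=s['eef_pos'];R=Rn.from_euler('xyz',s['tcp_rot']).as_matrix()
tip=T+R@[11,0,-20]; O=np.array([574,113.4,0]); v=tip-O; print('front corner world',tip.round(1),'box',(v[0]*.984+v[1]*.178).round(1),(v[1]*.984-v[0]*.178).round(1), proj('scene',tip),proj('top',tip))
f=lambda x:cv2.resize(x[:,:,::-1],(400,480),interpolation=cv2.INTER_CUBIC)
cv2.imwrite('pics/c9.png',np.hstack([f(a[150:240,320:395]),f(b[180:240,125:175])]))
```

```text
[ 1.760e-01 -1.200e-02  2.540e+00  3.590e-01  2.000e-03  1.212e+00] [431.14240316  78.45237093 128.17907005] [-3.14069528 -0.61232006  0.17569047] 17.2 [ 0.71804787 -0.5565585   0.26029273]
front corner world [428.7  78.  150.9] box -149.3 -9.0 [363.04207239 171.93048647] [145.10051339 229.95179011]
```

View pics/c9.png

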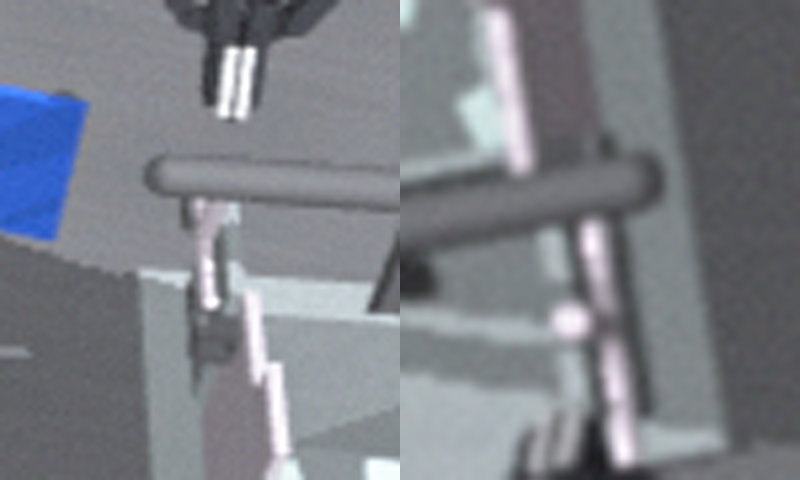

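The fingertips (scene crop 236,110) are behind and above the knob (top crop 572,322), and a few mm too far to +y. Joint 5 is at its 0 limit, so I'm moving forward and sideways first, then down.

Call:
{"api": "drive_tool", "payload": {"deltas": [[0.6,0.3,0.4,0],[0.5,0.35,0.35,0],[0,0,0,0],[0,0,0,0]]}}

```text
clock: 17.63
eef_pos: [445.5, 75.6, 132.2]
tcp_rot: [3.138, -0.617, 0.175]
contact_force: [-0.3, 0.1, 0.5]
opening: 0.0
```

```bash
cat >> h.py <<'E'
from scipy.spatial.transform import Rotation as Rn
def tipinfo():
    s=r.sense(); print(s['qpos'].round(3),s['eef_pos'].round(1),s['tcp_rot'].round(3),s['clock'],s['contact_force'].round(1))
    R=Rn.from_euler('xyz',s['tcp_rot']).as_matrix(); O=np.array([574,113.4,0])
    for nm,x in(('front',11),('back',-11)):
        v=s['eef_pos']+R@[x,0,-20]-O; print(nm,'box',(v[0]*.984+v[1]*.178).round(1),(v[1]*.984-v[0]*.178).round(1),v[2].round(1))
E
python3 -c "
from h import *
tipinfo(); a=onz('top',146,219.75,139)-[574,113.4,0]; print('knob',a@[.984,.178,0],a@[-.178,.984,0])"
```

```text
[ 0.161 -0.     2.515  0.437  0.011  1.122] [445.5  75.6 132.2] [ 3.138 -0.617  0.175] 17.6333 [-0.3  0.1  0.5]
front box -135.8 -14.2 154.9
back box -153.7 -14.2 142.1
knob -122.46384390985477 -12.3975701489469
```

Call:
{"api": "drive_tool", "payload": {"deltas": [[-0.6,0,0.85,0],[-0.6,0,0.85,0],[-0.4,0,0.6,0],[0,0,0,0]]}}

```text
clock: 17.97
eef_pos: [443.3, 76.1, 118.4]
tcp_rot: [3.137, -0.591, 0.176]
contact_force: [0.2, 0.6, 0.3]
opening: -0.0
```

```bash
python3 -c "
from h import *
tipinfo()"
```

```text
[1.660e-01 3.600e-02 2.513e+00 4.830e-01 1.000e-03 1.080e+00] [443.3  76.1 118.4] [ 3.137 -0.591  0.176] 17.9667 [0.2 0.6 0.3]
front box -137.3 -13.3 141.2
back box -155.6 -13.3 128.9
```

Call:
{"api": "drive_tool", "payload": {"deltas": [[-0.5,0,0.85,0],[-0.5,0,0.85,0],[-0.3,0,0.6,0],[0,0,0,0]]}}

```text
clock: 18.3
eef_pos: [445.5, 76.3, 108.2]
tcp_rot: [3.137, -0.569, 0.175]
contact_force: [-0.0, 0.3, 0.5]
opening: -0.0
```

```bash
python3 -c "
from h import *
tipinfo()"
```

```text
[1.660e-01 6.900e-02 2.502e+00 5.090e-01 1.000e-03 1.054e+00] [445.5  76.3 108.2] [ 3.137 -0.569  0.175] 18.3 [-0.   0.3  0.5]
front box -134.6 -13.5 131.0
back box -153.1 -13.4 119.1
```

Call:
{"api": "drive_tool", "payload": {"deltas": [[0.25,0,0.55,0],[0.42,0,0.35,0],[0.42,0,0.27,0],[0.42,0,0.27,0],[0.42,0,0.27,0],[0,0,0,0]]}}

```text
clock: 18.8
eef_pos: [468.9, 80.5, 106.5]
tcp_rot: [3.137, -0.568, 0.176]
contact_force: [0.4, -0.8, -0.7]
opening: 0.001
```

```bash
python3 -c "
from h import *
tipinfo()"
```

```text
[0.167 0.11  2.459 0.082 0.006 1.481] [468.9  80.5 106.5] [ 3.137 -0.568  0.176] 18.8 [ 0.4 -0.8 -0.7]
front box -110.8 -13.6 129.2
back box -129.3 -13.5 117.4
```

Call:
{"api": "drive_tool", "payload": {"deltas": [[0.34,0,0.22,0],[0.34,0,0.22,0],[0.34,0,0.22,0],[0.34,0,0.22,0],[0,0,0,0]]}}

```text
clock: 19.22
eef_pos: [484.8, 83.3, 106.5]
tcp_rot: [3.137, -0.568, 0.176]
contact_force: [-0.4, 0.6, -0.3]
opening: -0.002
```

```bash
python3 -c "
from h import *
tipinfo()
O=np.array([574,113.4,0])
for n in('scene','top'):
    im,d=grab(n,'b3'+n);im=im.astype(int);C=cloud(n,d)-O;a=C@[.984,.178,0];b=C@[-.178,.984,0];z=C[...,2]
    pk=(im[...,0]-im[...,1]>4)&(d>0)&(a>-150)&(a<-40)&(abs(b+12)<16)
    for lo,hi in((80,99),(104,145)):
        m=pk&(z>lo)&(z<hi); print(n,lo,m.sum(),a[m].min().round(1) if m.any() else '',a[m].max().round(1) if m.any() else '',b[m].mean().round(1) if m.any() else '')
a=cv2.imread('pics/b3scene.png');b=cv2.imread('pics/b3top.png')
f=lambda x:cv2.resize(x,(400,480),interpolation=cv2.INTER_CUBIC)
cv2.imwrite('pics/c10.png',np.hstack([f(a[150:240,320:395]),f(b[180:240,125:175])]))
"
```

```text
[0.167 0.132 2.429 0.023 0.012 1.541] [484.8  83.3 106.5] [ 3.137 -0.568  0.176] 19.2167 [-0.4  0.6 -0.3]
front box -94.7 -13.7 129.3
back box -113.2 -13.6 117.4
scene 80 39 -126.1 -41.8 -12.3
scene 104 46 -93.8 -43.4 -11.0
top 80 8 -97.0 -40.6 -7.1
top 104 36 -96.4 -42.3 -4.1
```

Call:
{"api": "drive_tool", "payload": {"deltas": [[0.17,0,0.11,0],[0.17,0,0.11,0],[0.08,0,0.05,0],[0,0,0,0]]}}

```text
clock: 19.65
eef_pos: [489.1, 84.0, 106.5]
tcp_rot: [3.137, -0.568, 0.176]
contact_force: [-1.8, -0.6, 1.4]
opening: 0.0
```

Call:
{"api": "drive_tool", "payload": {"deltas": [[0.08,0,0.05,0],[0.08,0,0.05,0],[0.08,0,0.05,0],[0,0,0,0]]}}

```text
clock: 19.98
eef_pos: [490.0, 84.2, 105.6]
tcp_rot: [3.137, -0.565, 0.176]
contact_force: [-9.5, -2.1, 6.6]
opening: -0.0
```

Call:
{"api": "drive_tool", "payload": {"deltas": [[0.08,0,0.05,0],[0,0,0,0],[-1.0,0,-0.6,0],[-1.7,0,-1.08,0],[-1.7,0,-1.08,0],[1.0,0,-1.6,0],[1.6,0,-2.5,0],[2.1,0,-3.3,0],[2.1,0,-3.3,0],[2.1,0,-3.3,0],[0,0,0,0]]}}

```text
clock: 20.9
eef_pos: [457.0, 80.1, 279.0]
tcp_rot: [3.14, -0.582, 0.176]
contact_force: [2.8, -0.2, 1.5]
opening: -0.004
```

```bash
python3 -c "
from h import *
tipinfo()
O=np.array([574,113.4,0])
for n in('scene','top'):
    im,d=grab(n,'e1'+n);im=im.astype(int);C=cloud(n,d)-O;a=C@[.984,.178,0];b=C@[-.178,.984,0];z=C[...,2]
    m=(d>0)&(a>-150)&(a<-60)&(abs(b+12)<11)&(z>106)&(z<150); print(n,'knob',m.sum(),np.percentile(a[m],[3,50,97]).round(1) if m.any() else '')
    m=(d>0)&(abs(b)<10)&(a>-65)&(a<72)&(z>70)&(z<150)
    print(n,'plate b',b[m].mean().round(1),'slope',np.polyfit(a[m],b[m],1)[0].round(3),'z',np.percentile(z[m],[60,99]).round(1))
a=cv2.imread('pics/e1scene.png');b=cv2.imread('pics/e1top.png')
f=lambda x:cv2.resize(x,(400,480),interpolation=cv2.INTER_CUBIC)
cv2.imwrite('pics/c10.png',np.hstack([f(a[170:290,325:425]),f(b[140:236,100:180])]))
"
```

```text
[ 0.169 -0.288  2.284  0.004  0.563  1.562] [457.   80.1 279. ] [ 3.14  -0.582  0.176] 20.9 [ 2.8 -0.2  1.5]
front box -122.9 -11.9 301.8
back box -141.3 -11.8 289.7
scene knob 54 [-86.9 -81.1 -61.2]
scene plate b -0.5 slope 0.012 z [115.6 144.8]
top knob 9 [-92.3 -90.8 -64.2]
top plate b 0.2 slope 0.004 z [116.8 145.5]
```

View pics/c10.png

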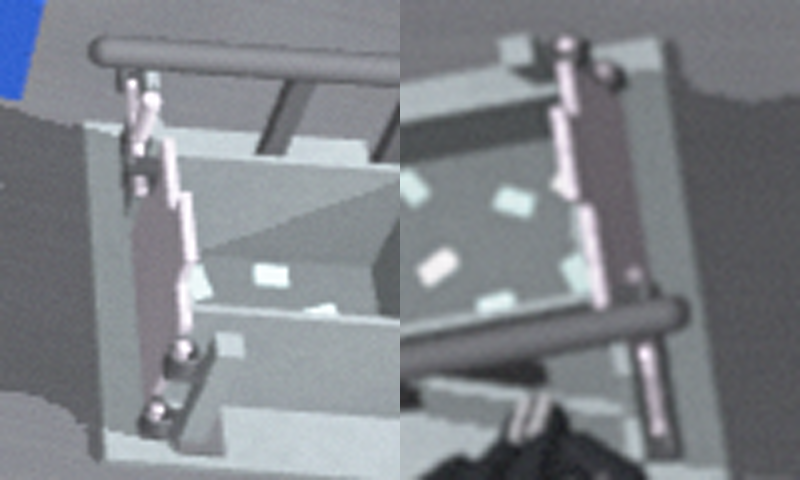

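Both knuckles have a pin showing in the bore, at scene (182,352) and (157,410). The knob is under the bar, the bolt tip comes out past the keeper at scene (140,183) and top (633,272), and the arm is clear. Handing in.

```bash
python3 -c "
from rig import r,job
print(job.sign_off(), r.sense()['clock'])"
```

```text
the job is handed in; nothing more can be done
the job is handed in; nothing more can be done
```

The gate is hung on both hinge pins and shut, and the bolt is pushed across to its end stop through the keeper. I handed the job in at about 21 s; it reports no verdict.

**Last checks**
- **Gate:** its weight came off the wrist at the same height as in the stand. The camera shows the plate along the opening to within about 0.012 rad, with pin tops visible in both knuckles.
- **Bolt:** the force rose to about 10 N with the fingertips at the expected end-stop position. Depth puts the knob at about x = −85 to −91 mm in the box, against −84 at the stop. The depth reading alone is too coarse to prove the 3 mm limit. The last picture shows the tip past the keeper.
- **Bystanders:** the arm ended clear above the box. I never drove near the glass, canister, tin or paddle, but I did not re-measure where they stand.

**What disagreed**
- **Fingertips:** they stand about 20 mm above the reported TCP, not 17 mm below it as stated. My first grasp closed above the tab on nothing; I corrected it from the depth picture.
- **Cameras:** the two views disagree by about 4 mm in x, so I lined up the knuckles by averaging them, then lowered the gate slowly while watching the force.
- **Tool lean:** the drive has no tilt input, so I got it by driving past the reach limit. Joint 5 then reached its lower limit, and the lean settled at about 32 degrees, still inside the advised 30 to 45.

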